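Lift the split ring out of its groove on the grinder spindle with a pick

ROBOT

A 6-joint arm with a two-finger parallel gripper is mounted at the origin on a cart in front of the work surface, level with it; the furniture and walls round the work are solid. World frame = base frame: x ahead of the robot, y to its left, z up, the work surface at z = 0. Lengths are in mm, angles in rad, forces in N, time in s.
With the tool pointing down it reaches from about 325 to 775 mm from the base axis. Payload 5.5 kg.
Tool frame: the origin (TCP) lies midway between the tips of the shut fingers; the grasp point (between the pads) lies 19 mm behind it; z points along the fingers, y is the direction in which the jaws open and shut (so a half turn about z gives the same grasp; the last joint's range is limited). The gripper opens to 88 mm and grips with 3 to 60 N. Pads are 20 mm wide; open, the fingers measure 115 mm over their backs; the gripper's body (75 mm by 178 mm) begins 61 mm behind the grasp point.
Start: joints at [1.105, 0.091, 1.231, -0, 1.82, -0.057], TCP at [238.511, 550.571, 222.631] pointing down, gripper open.
Joint ranges: [-2.87, 2.87], [-0.86, 2.18], [0.17, 2.46], [-1.51, 4.65], [0.06, 2.69], [-2.65, 2.65]. Speed limits (rad/s): [2.57, 2.57, 3.01, 3.14, 3.14, 3.14].

INTERFACE

Orientations are given as a unit quaternion [w, x, y, z].
In Python, from bench import ctrl, vision gives the robot as it stands.
- The arm moves only by the shell command python3 -m pendant 'ROWS' [FORCE]. ROWS is JSON, a list of rows, each an object with "offset": the shift along the tool's x, y, z in cm, a list of three; "turn": the turn about the tool's z in degrees; "grip": the opening, from 0 (shut) to 1 (fully open). In form: [{"offset": [tx, ty, tz], "turn": turn, "grip": grip}, ...]. A call has 1 to 8 rows; each row is the pose to reach, as a shift and turn from the pose commanded when the call began, along the tool's axes at that moment; what a row does not reach only later rows make up. A row lasts 1/8 s, in which the tool goes at most 62.5 mm and 10.7 degrees, less where a joint would pass 70% of its speed; a pose out of reach is approached as far as the arm can. A call with a gripper value outside its range is refused whole. The fingers move at their own pace and stop on an object; FORCE is the grip in N (left out, the last holds). Time passes only in rows, so rows that repeat a pose let the fingers close. It gives the time, the measured TCP pose, the force and the opening at its end, in the units of the state.
- ctrl.get_obs(): the state, without advancing time (a new reading comes with each control period).
- vision.capture(name): name is "scene" or "top" or "wrist"; returns (picture, depth): 420x560x3 uint8, red, green, blue; 420x560 float32, mm along the optical axis (not along the pixel's ray), 0 where there is no reading.
- vision.camera_model(name): a dict with "mtx" (3x3 intrinsics, pixels), "rvec" (rotation vector, rad) and "tvec" (3), from world to camera coordinates, as OpenCV has them; the wrist camera has in their place "hand_eye" (4x4, takes a point from camera to tool coordinates, whose origin is the TCP and whose axes are the flange's). Camera axes: x right, y down, z forward; pixel columns grow to the right and rows downward; lengths in mm; the calibration is good to about 2 mm. A picture is of the moment at which its call begins: read the wrist's pose just before it. camera_model takes no time and is no camera call.
- ctrl.job_done(): hands the job in, once; it reports no verdict.
The state is a dict: "time_s": time; "joints": joint angles; "qd": joint speeds; "joint_efforts": joint torques, N m; "eef_pos": TCP position; "tcp_rot": TCP orientation; "ft_force": force on the tool from outside, world axes, zero at the start; "torque": the same for the moment, N m; "opening": finger opening in mm.
Only numpy, scipy, OpenCV 4.12 (cv2) and the standard library are available. Lean on these libraries where they do the work, as an engineer would, in place of code of your own. Each camera call takes 0.05 s, during which the arm holds its last target. There are 200 camera calls.

TASK

The wheel of the opened coffee grinder is held down by a split steel ring whose lugged end is hooked into the spindle's groove. Take the green-handled pick, work its tip gently under the lug and lift until the ring has sprung out of the groove and its lug rests on top of the spindle's collar, the ring still round the spindle. Do it with the pick alone, fingers off the ring, never forcing the pick against grinder or ring; leave the other things where they are, and at the end lay the pick flat on the worktop beside the grinder and let go.

Things in the scene. Friction and masses are not known exactly. Their poses are not given: they have to be found in the camera images.
- grinder: opened grinder, fixed; origin under its centre, z up. Black base 108 mm wide, 34 high; dark steel wheel 76 mm wide, flat face at z 42; on it a brass washer 34 mm wide, top z 45.2; upright spindle 16 mm wide, top z 76, with a fixed collar 26 mm wide (z 49.5 to 54.3, underside bevelled). Between washer and collar lies the groove; ribs in it centre the ring. Red button on its -x side
- ring: bright split steel ring lying on the washer; 4 mm thick, round part 29 to 43 mm wide; origin on its axis, underside (z 45.2 above the grinder's when seated). The split faces its -x. One end (+y side of the split) carries a radial lug 9 mm wide with a dark eye, reaching in under the collar and out to 29 mm from the axis; the other end is plain and unhooked. 170 g
- ring_end (a point): outer tip of the lug, mid-width, underside, 29 mm from the ring's axis; the lug runs from here straight to the axis. Its outer 12 mm overhang the wheel face, 3.2 mm above it: room for the pick's tip. Seated: 45.2 mm above the grinder's origin. Lifted, the lug springs 4 mm outward past the collar (3 to 8 N, less if drawn outward meanwhile); 14 to 18 mm of lift frees it; it then rests over 55 mm up
- pick: green-handled steel pick, 220 g, lying flat along its own x (tip to +x); origin at the centre of the handle's underside, z up. Handle 90 mm long, 16 wide, 20 high. Steel from x 45 to the tip at x 99, parallel to the handle: shank 5.6 mm round, the last 20 mm a flat blade 5 wide, 1.8 thick. The steel sits askew: rigid, but its mid-height is anywhere from 4 to 16 mm above the underside
- salt: salt shaker, 44 mm wide, 90 high; bystander; origin at the centre of its foot
- mug: white mug, 79 mm wide (109 with handle), 89 high; bystander; origin at its foot
- tin: food tin, 75 mm wide, 58 high; bystander; origin at the centre of its foot
Things that resemble listed ones, but are neither listed nor needed, are in the scene too. Leave any purple look-alike of the grinder alone.

How it is judged (in metres and radians):
On the way, in this order (a step that is already met when the one before it is completed fails the run):
1. the pick is held clear of the worktop (height (world z) of pick above 0.015 m and contact force between the fingers and pick above 2 N), for 0.2 s.
2. the lug is lifted at least 5 mm by the pick, with the fingers off the ring (contact force between pick and ring above 0.5 N and contact force between the fingers and ring below 0.1 N and z of ring_end in the frame of grinder above 0.0502 m), for 0.05 s.
At the end, for the whole second after the job is handed in: The lug's tip at least 54 mm above the grinder's origin (seated: 45.2), ring axis within 8 mm of the spindle, at rest; pick flat on the worktop, its origin over 70 mm from the grinder's, touching neither grinder nor hand, at rest (z of ring_end in the frame of grinder above 0.054 m and horizontal distance between ring and grinder below 0.008 m and linear speed of each of ring, pick below 0.02 m/s and height (world z) of pick below 0.004 m and angle between pick's own z axis and vertical below 0.1 rad and horizontal distance between pick and grinder above 0.07 m and contact force between pick and grinder below 0.1 N).
It fails at once if the fingers or arm touch the ring (contact force between any of the fingers, the arm and ring above 0.5 N).
It fails at once if the pick is forced against the grinder (over 8 N) (contact force between pick and grinder above 8 N).
It fails at once if the pick is forced against the ring (over 14 N) (contact force between pick and ring above 14 N).
It fails at once if a bystander is moved more than 20 mm (distance of any of salt, mug, tin from where it was at the start of the episode above 0.02 m).
It also fails if it takes over 61 s, if anything falls off the work surface, if the arm or the gripper's body presses on something with over 40 N, if the wrist force passes 120 N, or if a joint passes its speed limit or range.

## Working session

There is one attempt and no reset: what is moved stays moved. The work goes in short steps, Python scripts to look and compute and a shell command to move; the robot and the scene stay as the last step left them, time stands still between calls to the robot, and variables do not carry over. Pictures are saved under pics/ and viewed, about 8 in all and at most 12, crops included, and the job is handed in when it is done.

```bash
ls; mkdir -p pics; cat > h.py <<'E'
import numpy as np, cv2
from scipy.spatial.transform import Rotation as R
from bench import ctrl, vision
def T_tool():
    o=ctrl.get_obs(); q=o['tcp_rot']; T=np.eye(4)
    T[:3,:3]=R.from_quat([q[1],q[2],q[3],q[0]]).as_matrix(); T[:3,3]=o['eef_pos']; return T
def cam2world(name):
    m=vision.camera_model(name)
    if name=='wrist': return T_tool()@np.array(m['hand_eye'])
    T=np.eye(4); r=cv2.Rodrigues(np.array(m['rvec'],float))[0]
    T[:3,:3]=r.T; T[:3,3]=-r.T@np.array(m['tvec'],float).ravel(); return T
def shot(name,fn):
    T=cam2world(name); im,d=vision.capture(name)
    K=np.array(vision.camera_model(name)['mtx'])
    cv2.imwrite(f'pics/{fn}.png',im[:,:,::-1]); np.savez(f'pics/{fn}.npz',im=im,d=d,T=T,K=K)
    return im,d,T,K
def cloud(fn):
    z=np.load(f'pics/{fn}.npz'); d=z['d'];K=z['K'];v,u=np.mgrid[:d.shape[0],:d.shape[1]]
    p=np.stack([(u-K[0,2])/K[0,0]*d,(v-K[1,2])/K[1,1]*d,d],-1)
    w=p@z['T'][:3,:3].T+z['T'][:3,3]; w[d==0]=np.nan; return w,z['im']
E
python3 - <<'E'
from h import *
o=ctrl.get_obs();print(o)
a=shot('scene','s1');b=shot('top','t1')
cv2.imwrite('pics/both1.png',np.vstack([a[0],b[0]])[:,:,::-1])
print(a[2],b[2],vision.camera_model('wrist'))
E
```

```text
pics
{'time_s': 0.0, 'joints': array([ 1.10527520e+00,  9.18533332e-02,  1.23188677e+00,  2.98736900e-05,
        1.81978155e+00, -5.67020402e-02]), 'qd': array([-0.00067597, -0.00053028,  0.0003643 ,  0.00063007,  0.00027612,
       -0.00122484]), 'joint_efforts': array([ 1.03416434e-03, -4.46465528e+01, -4.06441319e+01,  6.98813866e-02,
        2.97232973e-02, -1.73336530e-04]), 'eef_pos': array([238.37718303, 550.29483971, 221.50968312]), 'tcp_rot': array([-2.62979194e-04,  2.02985349e-01,  9.79181300e-01, -9.28069275e-04]), 'ft_force': array([-1.59832507,  1.0887939 , -0.5322452 ]), 'torque': array([-0.01097237, -0.02889343,  0.04912999]), 'opening': 87.50726949099928}
[[ 7.33545913e-01 -2.93012132e-01  6.13232651e-01 -1.53997169e+02]
 [-6.79121188e-01 -2.80765786e-01  6.78207185e-01 -7.58847931e+02]
 [-2.65481857e-02 -9.13955395e-01 -4.04945342e-01  5.15577161e+02]
 [ 0.00000000e+00  0.00000000e+00  0.00000000e+00  1.00000000e+00]] [[ 1.92805895e-02 -9.98135886e-01  5.79051929e-02  4.95096521e+02]
 [-9.99308046e-01 -2.10809619e-02 -3.06434765e-02  6.62158854e+01]
 [ 3.18070507e-02 -5.72743008e-02 -9.97851675e-01  9.46869603e+02]
 [ 0.00000000e+00  0.00000000e+00  0.00000000e+00  1.00000000e+00]] {'mtx': array([[375.78708034,   0.        , 286.53591152],
       [  0.        , 375.78708034, 215.38701228],
       [  0.        ,   0.        ,   1.        ]]), 'hand_eye': array([[-2.02970275e-03, -9.66108213e-01, -2.58129426e-01,
         7.04097016e+01],
       [ 9.99997937e-01, -1.98188855e-03, -4.45434547e-04,
         2.28083858e-01],
       [-8.12457778e-05, -2.58129797e-01,  9.66110243e-01,
        -1.61673906e+02],
       [ 0.00000000e+00,  0.00000000e+00,  0.00000000e+00,
         1.00000000e+00]])}
```

View pics/t1.png

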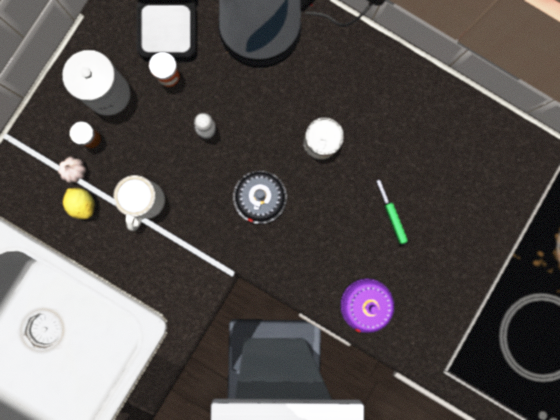

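View pics/s1.png

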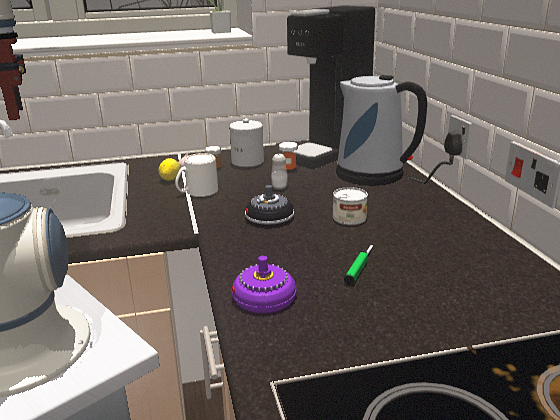

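The top view shows the grinder at (260,196) and the pick running from its tip at (379,182) to its handle end at (404,243). The tin is at (323,138), the mug at (137,198), the salt at (205,125), and the purple look-alike at (368,305). I'll convert these to positions next.

```bash
python3 - <<'E'
from h import *
w,im=cloud('t1')
for n,(u,v) in dict(spindle=(260,195),washer=(260,204),tin=(323,136),salt=(204,121),mug=(135,193),tip=(380,184),tabl=(330,250),purple=(371,307)).items(): print(n,w[v,u].round(0))
hsv=cv2.cvtColor(im,cv2.COLOR_RGB2HSV)
g=(hsv[...,0]>50)&(hsv[...,0]<80)&(hsv[...,1]>150)&(hsv[...,2]>80)
P=w[g]; P=P[P[:,2]>12]; r=cv2.minAreaRect(P[:,:2].astype(np.float32)); print(len(P),np.median(P[:,2]),r,P[:,:2].mean(0)); print(cv2.boxPoints(r))
T=T_tool(); print(T.round(3))
E
```

```text
spindle [580.  68.  73.]
washer [564.  68.  42.]
tin [706. -58.  55.]
salt [722. 181.  89.]
mug [577. 310.  86.]
tip [ 616. -190.    5.]
tabl [472. -84.   1.]
purple [ 363. -156.   71.]
172 18.753088953666065 ((532.2381591796875, -223.35470581054688), (89.09761047363281, 17.30328941345215), 21.705734252929688) [ 532.31200351 -221.92136598]
[[ 487.64835 -231.79242]
 [ 494.04776 -247.86884]
 [ 576.828   -214.91699]
 [ 570.4286  -198.84058]]
[[-9.18000e-01  3.98000e-01 -1.00000e-03  2.38388e+02]
 [ 3.98000e-01  9.18000e-01 -2.00000e-03  5.50310e+02]
 [ 0.00000e+00 -2.00000e-03 -1.00000e+00  2.21608e+02]
 [ 0.00000e+00  0.00000e+00  0.00000e+00  1.00000e+00]]
```

```bash
python3 -m pendant '[{"offset":[-25,-15,-4],"turn":42,"grip":1},{"offset":[-25,-15,-4],"turn":42,"grip":1},{"offset":[-25,-15,-4],"turn":42,"grip":1},{"offset":[-25,-15,-4],"turn":42,"grip":1},{"offset":[-50,-30,-4],"turn":85,"grip":1},{"offset":[-50,-30,-4],"turn":85,"grip":1},{"offset":[-50,-30,-4],"turn":85,"grip":1},{"offset":[-50,-30,-4],"turn":85,"grip":1}]' 60
python3 -m pendant '[{"offset":[0,0,0],"turn":0,"grip":1},{"offset":[0,0,0],"turn":0,"grip":1},{"offset":[0,0,0],"turn":0,"grip":1}]'
python3 - <<'E'
from h import *
o=ctrl.get_obs();print(o['eef_pos'],o['joints'],T_tool().round(3),o['ft_force'])
im,d,T,K=shot('wrist','w1')
c=np.linalg.inv(T)@[580,67,45,1]; u=K@c[:3]; u/=u[2]; print(u)
x,y=int(u[0]),int(u[1]); x0=max(x-100,0);y0=max(y-75,0)
cr=im[y0:y0+150,x0:x0+200]; print(x0,y0)
cv2.imwrite('pics/w1c.png',cv2.resize(cr,None,fx=4,fy=4,interpolation=cv2.INTER_CUBIC)[:,:,::-1])
E
```

```text
time_s: 1.1
eef_pos: [529.1, 144.2, 260.8]
tcp_rot: [-0.0, 0.813, 0.583, -0.0]
ft_force: [1.0, -0.3, 0.2]
opening: 87.9
time_s: 1.48
eef_pos: [527.6, 147.3, 261.2]
tcp_rot: [-0.0, 0.81, 0.586, 0.0]
ft_force: [-0.1, 1.1, 0.6]
opening: 88.1
[527.62744403 147.33573567 261.1725388 ] [ 2.09989162e-01 -3.82880172e-02  1.29392523e+00  3.48251476e-04
  1.88600211e+00  5.28231119e-01] [[ 3.13000e-01  9.50000e-01 -0.00000e+00  5.27627e+02]
 [ 9.50000e-01 -3.13000e-01  0.00000e+00  1.47336e+02]
 [ 0.00000e+00 -0.00000e+00 -1.00000e+00  2.61173e+02]
 [ 0.00000e+00  0.00000e+00  0.00000e+00  1.00000e+00]] [-0.07830153  1.08781964  0.64038914]
[357.45292627 242.22680026   1.        ]
257 167
```

View pics/w1c.png

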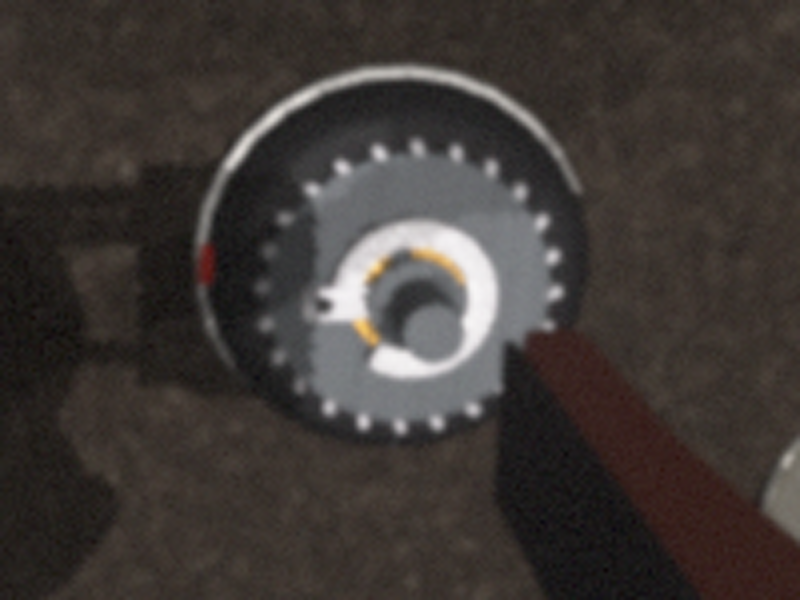

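The wrist crop shows the seated ring centred near crop pixel (416,300), with the lug pointing left and its eye at (322,303). The red button is at (206,265). I'll measure these in 3D and work out the grasp move.

```bash
python3 - <<'E'
from h import *
w,im=cloud('w1')
f=lambda x,y:w[int(167+y/4),int(257+x/4)].round(1)
for n,p in dict(eye=(324,303),tipL=(314,305),lugin=(345,303),ringR=(482,300),spin=(432,328),wheelT=(420,180),wheelL=(290,260)).items(): print(n,f(*p))
s=im[160:270,320:390]; hsv=cv2.cvtColor(im,cv2.COLOR_RGB2HSV)
zz=w[...,2]; m=(hsv[...,2]>185)&(hsv[...,1]<40)&(abs(zz-48)<5)
m&=np.hypot(w[...,0]-578,w[...,1]-67)<36
P=w[m]; print(len(P),np.median(P,0))
from scipy.optimize import least_squares
# round part: annulus; outer circle fit through hull excluding lug
def outer(c):
    a=np.arctan2(P[:,1]-c[1],P[:,0]-c[0]); r=np.hypot(P[:,0]-c[0],P[:,1]-c[1]); return a,r
c=np.array([580.,67.])
for _ in range(5):
    a,r=outer(c); pts=[]
    for k in np.arange(-180,180,10):
        s=np.abs((np.degrees(a)-k+180)%360-180)<6
        if s.sum()>2:
            i=np.where(s)[0][np.argmax(r[s])]
            if r[i]<24: pts.append(P[i,:2])
    pts=np.array(pts); q=least_squares(lambda q:np.hypot(*(pts-q[:2]).T)-q[2],[*c,21.5],loss='soft_l1').x; c=q[:2]
print('ring',q,len(pts))
a,r=outer(c); L=P[r>23]; print('lug',len(L),L.mean(0),'dir',np.degrees(np.arctan2(*(L[:,:2].mean(0)-c)[::-1])),r.max())
# spindle top circle
S=w[(zz>71)&(zz<80)&(np.hypot(w[...,0]-580,w[...,1]-67)<20)]; print('spindle',len(S),S.mean(0), (S.max(0)+S.min(0))/2)
# wheel teeth/base circle
B=w[(abs(zz-42)<2.5)&(np.hypot(w[...,0]-580,w[...,1]-67)<45)]; print('wheel',len(B),np.median(B,0),cv2.minEnclosingCircle(B[:,:2].astype(np.float32)))
# tool goal for pick: TCP at pick x=+22
T=T_tool(); h=np.radians(21.7); g=np.array([532.2+22*np.cos(h),-222.6+22*np.sin(h),120]); print('goal',g,'tool cm',T[:3,:3].T@(g-T[:3,3])/10,'turn',np.degrees(np.arctan2(T[1,0],T[0,0]))-21.7)
E
```

```text
eye [560.4  75.4  49.5]
tipL [557.1  74.9  48.3]
lugin [565.3  73.6  49.2]
ringR [599.4  61.9  47.9]
spin [582.6  70.3  76.7]
wheelT [593.8  96.3  41.4]
wheelL [554.7  86.1  41.1]
547 [585.53268215  73.03186127  48.79425541]
ring [582.44670157  68.08389476  21.3086152 ] 32
lug 5 [575.03257585  65.3683688   46.45566752] dir -159.88404559790064 24.03257218757029
spindle 211 [582.13651968  69.33392922  75.26788886] [582.15812511  68.59015676  74.11192096]
wheel 2536 [580.76515292  74.32946819  41.58307863] ((582.3915405273438, 68.4988784790039), 40.878597259521484)
goal [ 552.64091657 -214.46557134  120.        ] tool cm [-33.59246035  13.69057556  14.11973549] turn 50.07429390053339
```

```bash
python3 -m pendant '[{"offset":[-16.8,6.8,3],"turn":25,"grip":0.6},{"offset":[-16.8,6.8,3],"turn":25,"grip":0.6},{"offset":[-16.8,6.8,3],"turn":25,"grip":0.6},{"offset":[-33.6,13.7,14.1],"turn":50,"grip":0.5},{"offset":[-33.6,13.7,14.1],"turn":50,"grip":0.5},{"offset":[-33.6,13.7,14.1],"turn":50,"grip":0.5},{"offset":[-33.6,13.7,14.1],"turn":50,"grip":0.5},{"offset":[-33.6,13.7,14.1],"turn":50,"grip":0.5}]' 60
python3 -m pendant '[{"offset":[0,0,0],"turn":0,"grip":0.45},{"offset":[0,0,0],"turn":0,"grip":0.45}]'
python3 - <<'E'
from h import *
o=ctrl.get_obs();print(o['eef_pos'],o['joints'])
im,d,T,K=shot('wrist','w2'); w,im=cloud('w2')
hsv=cv2.cvtColor(im,cv2.COLOR_RGB2HSV)
g=(hsv[...,0]>50)&(hsv[...,0]<80)&(hsv[...,1]>130)&(hsv[...,2]>60)
P=w[g]; P=P[(P[:,2]>16)]; print(len(P),np.median(P[:,2]))
r=cv2.minAreaRect(P[:,:2].astype(np.float32)); print(r)
print(cv2.boxPoints(r))
# steel: points ahead of handle, above table
h=np.radians(21.7);e=np.array([np.cos(h),np.sin(h)]);n=np.array([-e[1],e[0]]);c=np.array([532.2,-222.6])
q=w[...,:2]-c; s=q@e; t=q@n
for a in range(48,102,4):
    m=(s>a)&(s<a+4)&(abs(t)<12)&(w[...,2]>2.5)&~g
    if m.sum(): print(a,m.sum(),t[m].mean().round(1),np.percentile(w[...,2][m],[50,90]).round(1))
m=(s>48)&(s<102)&(abs(t)>12)&(abs(t)<25); print('table z',np.median(w[...,2][m]))
E
```

```text
time_s: 2.52
eef_pos: [552.0, -215.6, 119.2]
tcp_rot: [-0.001, 0.982, 0.188, -0.001]
ft_force: [0.2, 0.5, 0.8]
opening: 43.8
time_s: 2.78
eef_pos: [553.3, -214.6, 122.1]
tcp_rot: [0.001, 0.982, 0.189, 0.001]
ft_force: [0.5, 0.7, 0.4]
opening: 39.6
[ 553.27679647 -214.59201262  122.06088637] [-4.27541048e-01  7.39501059e-02  1.42645360e+00  3.77121938e-04
  1.63835061e+00  7.63621358e-01]
1495 19.247582475689114
((533.548095703125, -222.62661743164062), (87.51823425292969, 15.013592720031738), 22.04498291015625)
[[ 490.17065 -232.09294]
 [ 495.8058  -246.0089 ]
 [ 576.92554 -213.1603 ]
 [ 571.2904  -199.24434]]
48 3249 0.0 [218.1 219.7]
52 38 -0.5 [8.5 9.4]
56 39 -0.4 [8.3 9.4]
60 46 -0.2 [8.2 9.9]
64 43 -0.3 [7.9 9.5]
68 45 -0.2 [8.3 9.1]
72 48 -0.2 [8.2 9.4]
76 41 -0.3 [8.2 9.2]
80 40 -0.5 [7.1 7.8]
84 41 -0.6 [6.7 7.8]
88 42 -0.6 [7.1 7.8]
92 35 -0.6 [6.9 8. ]
96 48 -0.3 [6.9 7.6]
table z 217.70324544665505
```

View pics/w2.png

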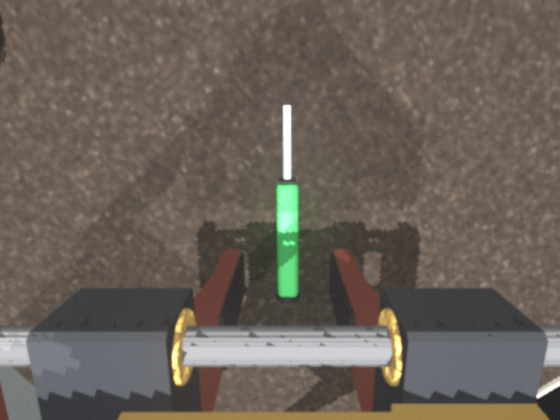

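The wrist view shows the pick centred between the fingers: tip at (287,106), handle from (287,180) to (287,297). The blade's mid-height comes out at about 6.5 mm above the underside. I'll grasp it now.

```bash
python3 -m pendant '[{"offset":[0,0,6],"turn":0,"grip":0.45},{"offset":[0,0,10],"turn":0,"grip":0.45},{"offset":[0,0,11.6],"turn":0,"grip":0.45},{"offset":[0,0,11.8],"turn":0,"grip":0.45},{"offset":[0,0,11.8],"turn":0,"grip":0},{"offset":[0,0,11.8],"turn":0,"grip":0},{"offset":[0,0,11.8],"turn":0,"grip":0},{"offset":[0,0,11.8],"turn":0,"grip":0}]' 55
python3 -m pendant '[{"offset":[0,0,0],"turn":0,"grip":0},{"offset":[0,0,0],"turn":0,"grip":0},{"offset":[0,0,-2],"turn":0,"grip":0},{"offset":[0,0,-6],"turn":0,"grip":0},{"offset":[0,0,-10],"turn":0,"grip":0},{"offset":[0,0,-10],"turn":0,"grip":0},{"offset":[0,0,-10],"turn":0,"grip":0}]'
```

```text
time_s: 3.82
eef_pos: [553.1, -216.4, 3.7]
tcp_rot: [0.001, 0.982, 0.187, 0.001]
ft_force: [0.2, 1.1, 5.9]
opening: 15.6
time_s: 4.7
eef_pos: [551.8, -215.9, 101.1]
tcp_rot: [-0.0, 0.982, 0.187, -0.001]
ft_force: [-0.5, 0.3, -2.3]
opening: 15.2
```

```bash
cat >> h.py <<'E'
AX=np.array([582.4,68.5])
def go(tip_r,z,head=-16.5,L=77.6,lat=0):
    T=T_tool(); h=np.radians(head); e=np.array([np.cos(h),np.sin(h)]); n=np.array([-e[1],e[0]])
    p=np.append(AX-(tip_r+L)*e+lat*n,z); hd=np.degrees(np.arctan2(T[1,0],T[0,0]))
    print('at',T[:3,3].round(1),'head',hd.round(2),'goal',p.round(1),'off cm',(T[:3,:3].T@(p-T[:3,3])/10).round(2),'turn',round(hd-head,2))
E
python3 -c "
from h import *
go(50,100)"
```

```text
at [ 551.8 -215.9  101.1] head 21.6 goal [460.1 104.7 100. ] off cm [  3.27 -33.19   0.14] turn 38.1
```

```bash
python3 -m pendant '[{"offset":[0.4,-5,0],"turn":6,"grip":0},{"offset":[0.8,-10,0],"turn":12,"grip":0},{"offset":[1.2,-15,0],"turn":18,"grip":0},{"offset":[2,-20,0],"turn":24,"grip":0},{"offset":[2.4,-25,0],"turn":30,"grip":0},{"offset":[2.9,-30,0],"turn":36,"grip":0},{"offset":[3.3,-33.2,0],"turn":38.1,"grip":0},{"offset":[3.3,-33.2,0],"turn":38.1,"grip":0}]'
python3 -m pendant '[{"offset":[0,0,0],"turn":0,"grip":0},{"offset":[0,0,0],"turn":0,"grip":0}]'
python3 - <<'E'
from h import *
go(50,60)
im,d,T,K=shot('wrist','w3'); w,_=cloud('w3'); o=ctrl.get_obs(); print(o['ft_force'],o['opening'])
t=(w-T_tool()[:3,3])@T_tool()[:3,:3]  # tool coords
m=(abs(t[...,1])<8)&(t[...,0]>26)&(t[...,0]<100)&(t[...,2]<15)&(t[...,2]>-25)
for a in range(26,92,4):
    k=m&(t[...,0]>=a)&(t[...,0]<a+4)
    if k.sum(): print(a,k.sum(),t[k][:,1].mean().round(2),np.median(t[k][:,2]).round(2),t[k][:,0].max().round(1))
E
```

```text
time_s: 5.7
eef_pos: [459.0, 106.4, 99.9]
tcp_rot: [0.0, 0.99, -0.142, -0.002]
ft_force: [0.4, -0.5, -2.2]
opening: 15.5
time_s: 5.95
eef_pos: [460.7, 103.7, 101.4]
tcp_rot: [0.0, 0.99, -0.144, -0.001]
ft_force: [-0.2, 0.2, -1.3]
opening: 15.5
at [460.7 103.7 101.4] head -16.56 goal [460.1 104.7  60. ] off cm [-0.08 -0.08  4.14] turn -0.06
[-0.37208548 -0.2103924  -1.48984897] 15.753262077859997
26 261 -0.41 -5.2 30.0
30 114 -0.48 -4.34 33.9
34 120 -0.51 -4.38 38.0
38 120 -0.47 -4.35 42.0
42 122 -0.48 -4.4 46.0
46 124 -0.49 -4.36 50.0
50 127 -0.45 -4.2 54.0
54 127 -0.46 -4.22 58.0
58 122 -0.64 -2.85 62.0
62 120 -0.64 -2.81 66.0
66 120 -0.63 -2.94 69.9
70 119 -0.61 -2.8 73.9
74 120 -0.61 -2.8 77.8
```

View pics/w3.png

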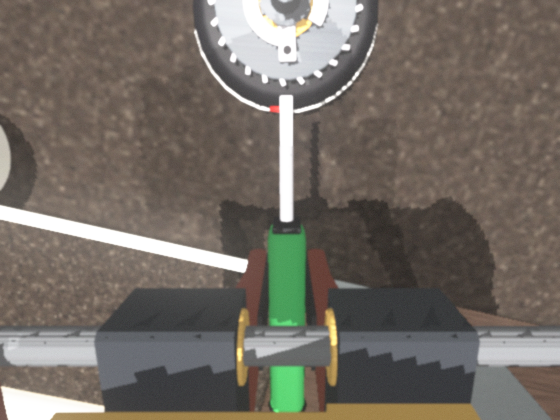

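The wrist view shows the pick tip at (287,97) pointing straight at the lug, whose eye is at (287,48) and which ends near row 60. The ring and spindle are centred near (287,8). I'll measure the lug in tool coordinates.

```bash
python3 - <<'E'
from h import *
z=np.load('pics/w3.npz'); w,im=cloud('w3'); T=T_tool(); t=(w-T[:3,3])@T[:3,:3]; g=im.mean(-1)
for r in range(22,66,3):
    row=g[r,265:310]; b=np.where((row>190)|((w[r,265:310,2]>46.5)&(w[r,265:310,2]<51)))[0]+265
    print(r,(b.min(),b.max()) if len(b) else None,t[r,b.min()][:2].round(1) if len(b) else '',t[r,b.max()][:2].round(1) if len(b) else '',w[r,287].round(1),t[r,287].round(1))
k=(abs(w[...,2]-41.8)<2)&(t[...,0]>85)&(t[...,0]<130)&(abs(t[...,1])<35); print('wheel z',np.median(w[k][:,2]))
cv2.imwrite('pics/w3c.png',cv2.resize(im[0:110,220:355],None,fx=5,fy=5,interpolation=cv2.INTER_CUBIC)[:,:,::-1])
E
```

```text
22 (np.int64(265), np.int64(309)) [116.7 -11.2] [117.9  11.8] [571.5  70.7  54.7] [1.156e+02 1.000e-01 4.680e+01]
25 (np.int64(265), np.int64(309)) [115.5 -11.3] [116.3  11.8] [570.2  71.   54.5] [1.142e+02 1.000e-01 4.700e+01]
28 (np.int64(265), np.int64(309)) [114.1 -11.3] [115.6  12. ] [570.   71.1  48.8] [1.14e+02 1.00e-01 5.28e+01]
31 (np.int64(265), np.int64(303)) [112.6 -11.3] [113.5   8.7] [568.5  71.6  49.6] [1.124e+02 1.000e-01 5.190e+01]
34 (np.int64(265), np.int64(309)) [111.4 -11.4] [112.5  12. ] [567.1  72.   49.3] [1.111e+02 1.000e-01 5.230e+01]
37 (np.int64(265), np.int64(309)) [109.7 -11.4] [111.  12.] [566.   72.3  48.2] [1.098e+02 1.000e-01 5.330e+01]
40 (np.int64(265), np.int64(309)) [108.5 -11.5] [nan nan] [564.6  72.7  47.8] [1.084e+02 1.000e-01 5.370e+01]
43 (np.int64(265), np.int64(309)) [107.9 -11.8] [108.   12.1] [563.   73.2  49.4] [1.067e+02 1.000e-01 5.210e+01]
46 (np.int64(265), np.int64(309)) [106.4 -11.8] [106.6  12.1] [561.8  73.6  48.3] [1.054e+02 1.000e-01 5.320e+01]
49 (np.int64(265), np.int64(309)) [105.1 -11.9] [105.1  12.2] [560.3  74.   48.5] [1.039e+02 1.000e-01 5.310e+01]
52 (np.int64(265), np.int64(309)) [103.5 -11.9] [103.6  12.2] [558.9  74.4  48.7] [1.024e+02 1.000e-01 5.290e+01]
55 (np.int64(265), np.int64(309)) [102.  -11.9] [101.8  12.1] [557.6  74.8  47.6] [1.011e+02 1.000e-01 5.390e+01]
58 (np.int64(265), np.int64(309)) [100.3 -11.9] [100.6  12.2] [556.   75.3  48.9] [99.5  0.1 52.7]
61 (np.int64(265), np.int64(309)) [ 99. -12.] [98.9 12.2] [554.6  75.7  49.2] [97.9  0.1 52.4]
64 (np.int64(265), np.int64(309)) [ 97.4 -12. ] [97.4 12.2] [554.   75.9  41.8] [97.4  0.1 59.7]
wheel z 41.59783649297589
```

```bash
python3 -m pendant '[{"offset":[0,0.07,3],"turn":0,"grip":0},{"offset":[0,0.07,5],"turn":0,"grip":0},{"offset":[0,0.07,5.4],"turn":0,"grip":0},{"offset":[0.5,0.07,5.4],"turn":0,"grip":0},{"offset":[1.0,0.07,5.4],"turn":0,"grip":0},{"offset":[1.5,0.07,5.5],"turn":0,"grip":0},{"offset":[1.5,0.07,5.5],"turn":0,"grip":0},{"offset":[1.5,0.07,5.5],"turn":0,"grip":0}]'
python3 -m pendant '[{"offset":[0,0,0],"turn":0,"grip":0},{"offset":[0,0,0],"turn":0,"grip":0}]'
python3 - <<'E'
from h import *
go(34,41.2)
F=[]
im,d,T,K=shot('wrist','w4'); w,_=cloud('w4'); T=T_tool(); print(T[:3,3]); t=(w-T[:3,3])@T[:3,:3]
b=(abs(t[...,1])<3)&(t[...,0]>60)&(t[...,0]<76); print('blade',np.median(w[b][:,2]))
k=(abs(w[...,2]-41.8)<2.5)&(t[...,0]>80)&(t[...,0]<108)&(abs(t[...,1])>7)&(abs(t[...,1])<30);print('wheel',np.median(w[k][:,2]),k.sum())
for i in range(3): vision.capture('top'); F.append(ctrl.get_obs()['ft_force'])
print(np.round(F,2))
k=(t[...,1]>7)&(t[...,1]<14)
for a in range(60,100,3):
    s=k&(t[...,0]>=a)&(t[...,0]<a+3); print(a,np.percentile(w[s][:,2],[10,50,90]).round(1) if s.sum() else 0,end=' ')
b=(abs(t[...,1])<4)&(w[...,2]>47)&(t[...,0]<90);print()
for a in range(72,96,2):
    s=(abs(t[...,1])<2)&(t[...,0]>=a)&(t[...,0]<a+2); print(a,np.median(w[s][:,2]).round(1) if s.sum() else 0,end=' ')
E
```

```text
time_s: 7.0
eef_pos: [474.9, 99.9, 47.2]
tcp_rot: [0.0, 0.99, -0.143, -0.0]
ft_force: [-0.3, -1.4, -2.4]
opening: 15.8
time_s: 7.25
eef_pos: [474.8, 99.9, 47.1]
tcp_rot: [-0.0, 0.99, -0.143, 0.0]
ft_force: [-0.5, 0.2, -1.5]
opening: 15.5
at [474.8  99.9  47.1] head -16.49 goal [475.4 100.2  41.2] off cm [ 0.05 -0.04  0.59] turn 0.01
[474.80948995  99.89653789  47.11262253]
blade 50.08513675464556
wheel 41.62547800058553 6133
[[ 0.42  0.4  -2.64]
 [-1.27  0.38 -2.16]
 [ 0.7   0.4  -1.36]]
60 [23.9 25.9 27.9] 63 [28.1 30.1 32.3] 66 [31.7 32.8 34. ] 69 [32.8 33.5 34.4] 72 [32.9 33.8 41.6] 75 [33.4 40.9 42.1] 78 [40.8 41.6 42.4] 81 [40.8 41.6 42.4] 84 [41.  41.7 42.4] 87 [40.6 41.4 42.5] 90 [40.8 41.6 42.5] 93 [40.8 41.6 42.3] 96 [40.8 41.8 43.9] 99 [41.4 44.4 45.9] 
72 50.2 74 50.2 76 50.4 78 41.6 80 41.6 82 42.1 84 48.7 86 48.8 88 49.2 90 49.0 92 49.0 94 48.8
```

```bash
python3 -m pendant '[{"offset":[0,0,0.2],"turn":0,"grip":0},{"offset":[0,0,0.4],"turn":0,"grip":0},{"offset":[0,0,0.5],"turn":0,"grip":0},{"offset":[0,0,0.57],"turn":0,"grip":0},{"offset":[0,0,0.57],"turn":0,"grip":0},{"offset":[0,0,0.57],"turn":0,"grip":0}]'
cat > look.py <<'E'
from h import *
import sys
F=[];Z=[];B=[];W=[];L=[]
for i in range(4):
    im,d,T,K=shot('wrist','l%d'%i); o=ctrl.get_obs(); F.append(o['ft_force']); Z.append(o['eef_pos'])
    w,_=cloud('l%d'%i); t=(w-T[:3,3])@T[:3,:3]
    tip=77.6
    b=(abs(t[...,1]+.6)<2)&(t[...,0]>60)&(t[...,0]<72); B.append(np.median(w[b][:,2])-T[2,3])
    k=(abs(w[...,2]-41.8)<2.5)&(t[...,0]>80)&(t[...,0]<95)&(abs(t[...,1])>7)&(abs(t[...,1])<30); W.append(np.median(w[k][:,2])-T[2,3])
    r=np.hypot(w[...,0]-AX[0],w[...,1]-AX[1]); a=(AX[0]-w[...,0])*.959+(w[...,1]-AX[1])*.284
    l=(a>22)&(a<28)&(r<29)&(abs((w[...,0]-AX[0])*.284+(w[...,1]-AX[1])*.959)<3.5); L.append(np.median(w[l][:,2])-T[2,3])
print('F',np.mean(F,0).round(2),'Fz',np.array(F)[:,2].round(1),'pos',np.mean(Z,0).round(2),'blade-wheel',(np.mean(B)-np.mean(W)).round(2),'lug-wheel',(np.mean(L)-np.mean(W)).round(2),'std',np.std(np.array(B)-W).round(2),'tip r',(np.hypot(*(np.mean(Z,0)[:2]-AX))-77.6).round(1))
E
python3 look.py
```

```text
time_s: 8.2
eef_pos: [474.9, 99.8, 41.5]
tcp_rot: [-0.0, 0.99, -0.143, 0.0]
ft_force: [-0.8, 0.0, -1.8]
opening: 15.2
F [ 0.05 -0.03 -1.94] Fz [-1.8 -2.9 -1.1 -2. ] pos [474.94  99.85  41.48] blade-wheel nan lug-wheel nan std nan tip r 34.3
  return _methods._mean(a, axis=axis, dtype=dtype,
  ret = ret.dtype.type(ret / rcount)
```

```bash
sed -i "s/w,_=cloud('l%d'%i);/T=T_tool(); w,_=cloud('l%d'%i);/" look.py; python3 look.py
```

```text
F [-0.22 -0.1  -2.12] Fz [-2.2 -2.1 -2.2 -2. ] pos [474.89  99.85  41.42] blade-wheel 2.9 lug-wheel 7.28 std 0.04 tip r 34.4
```

```bash
python3 -m pendant '[{"offset":[0,0,0.04],"turn":0,"grip":0},{"offset":[0,0,0.04],"turn":0,"grip":0},{"offset":[0.15,0,0.04],"turn":0,"grip":0},{"offset":[0.3,0,0.04],"turn":0,"grip":0},{"offset":[0.45,0,0.04],"turn":0,"grip":0},{"offset":[0.6,0,0.04],"turn":0,"grip":0},{"offset":[0.7,0,0.04],"turn":0,"grip":0},{"offset":[0.7,0,0.04],"turn":0,"grip":0}]'; python3 look.py
```

```text
time_s: 9.6
eef_pos: [481.6, 97.8, 41.0]
tcp_rot: [0.0, 0.99, -0.143, -0.0]
ft_force: [0.0, 0.3, -2.2]
opening: 15.7
F [-0.18  0.01 -1.72] Fz [-2.2 -1.5 -1.3 -1.9] pos [481.57  97.85  40.98] blade-wheel 2.47 lug-wheel 7.27 std 0.02 tip r 27.4
```

Tip is now 1.6 mm under the lug with no contact force, so I'll push further in.

```bash
python3 -m pendant '[{"offset":[0.1,0,0],"turn":0,"grip":0},{"offset":[0.2,0,0],"turn":0,"grip":0},{"offset":[0.3,0,0],"turn":0,"grip":0},{"offset":[0.4,0,0],"turn":0,"grip":0},{"offset":[0.5,0,0],"turn":0,"grip":0},{"offset":[0.6,0,0],"turn":0,"grip":0},{"offset":[0.6,0,0],"turn":0,"grip":0}]'; python3 look.py; python3 -c "
import cv2;i=cv2.imread('pics/l3.png');cv2.imwrite('pics/c5.png',cv2.resize(i[0:180,190:390],None,fx=3,fy=3))"
```

```text
time_s: 10.68
eef_pos: [487.4, 96.1, 41.0]
tcp_rot: [0.0, 0.99, -0.143, -0.0]
ft_force: [0.1, -0.1, -1.9]
opening: 15.8
F [ 0.18  0.01 -1.86] Fz [-1.4 -2.3 -1.7 -2.1] pos [487.35  96.16  41.  ] blade-wheel 2.58 lug-wheel 7.29 std 0.06 tip r 21.4
```

View pics/c5.png

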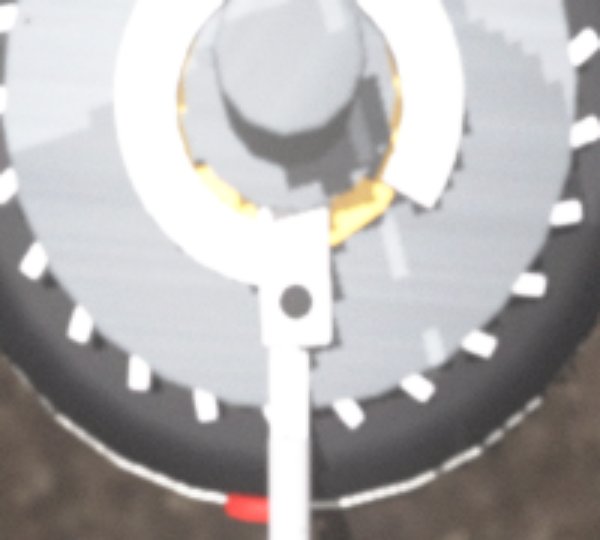

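The crop shows the blade under the lug: it disappears at the lug's outer edge, crop (290,345), with the eye at (295,300). I'll lift gently, drawing outward slightly.

```bash
python3 -m pendant '[{"offset":[0,0.04,-0.07],"turn":0,"grip":0},{"offset":[0,0.04,-0.14],"turn":0,"grip":0},{"offset":[0,0.04,-0.21],"turn":0,"grip":0},{"offset":[-0.02,0.04,-0.28],"turn":0,"grip":0},{"offset":[-0.04,0.04,-0.35],"turn":0,"grip":0},{"offset":[-0.06,0.04,-0.42],"turn":0,"grip":0},{"offset":[-0.08,0.04,-0.5],"turn":0,"grip":0},{"offset":[-0.1,0.04,-0.56],"turn":0,"grip":0}]'; python3 look.py
```

```text
time_s: 11.88
eef_pos: [486.1, 96.1, 46.4]
tcp_rot: [0.0, 0.99, -0.143, -0.0]
ft_force: [-0.8, 0.5, -4.3]
opening: 15.7
F [-0.56 -0.13 -3.77] Fz [-3.8 -3.3 -3.7 -4.3] pos [486.1   96.08  46.49] blade-wheel 7.84 lug-wheel 11.54 std 0.05 tip r 22.6
```

```bash
python3 -m pendant '[{"offset":[-0.02,0,-0.08],"turn":0,"grip":0},{"offset":[-0.05,0,-0.16],"turn":0,"grip":0},{"offset":[-0.08,0,-0.24],"turn":0,"grip":0},{"offset":[-0.1,0,-0.32],"turn":0,"grip":0},{"offset":[-0.12,0,-0.4],"turn":0,"grip":0},{"offset":[-0.15,0,-0.48],"turn":0,"grip":0},{"offset":[-0.15,0,-0.56],"turn":0,"grip":0},{"offset":[-0.15,0,-0.56],"turn":0,"grip":0}]'; python3 look.py
```

```text
time_s: 13.08
eef_pos: [485.4, 96.5, 52.9]
tcp_rot: [-0.0, 0.99, -0.143, 0.001]
ft_force: [0.1, 0.4, -1.8]
opening: 15.7
F [ 0.03 -0.07 -1.81] Fz [-1.8 -1.5 -2.2 -1.8] pos [485.17  96.48  52.61] blade-wheel 14.22 lug-wheel 20.74 std 0.1 tip r 23.6
```

```bash
python3 look.py; python3 - <<'E'
from h import *
i=cv2.imread('pics/l3.png');s=shot('scene','s6')[0][:,:,::-1]
cv2.imwrite('pics/c6.png',np.hstack([cv2.resize(i[0:180,200:375],None,fx=2.5,fy=2.5),cv2.resize(s[170:240,235:305],(450,450))[:, :]])[:, :800])
w,_=cloud('l3')
e=np.array([-.959,.284]);n=np.array([.284,.959])
q=w[...,:2]-AX;a=q@e;b=q@n
for k in range(12,40,2):
    print(k,[ (np.median(w[...,2][m]).round(1) if (m:=(a>=k)&(a<k+2)&(b>=c)&(b<c+2)).sum()>2 else 0) for c in range(-8,8,2)])
E
```

```text
F [ 0.03  0.3  -2.11] Fz [-2.7 -1.9 -1.7 -2.1] pos [484.93  96.48  52.3 ] blade-wheel 13.84 lug-wheel 20.89 std 0.1 tip r 23.8
12 [np.float64(45.0), np.float64(45.4), np.float64(58.9), np.float64(59.1), np.float64(59.1), np.float64(59.2), np.float64(58.8), np.float64(59.0)]
14 [np.float64(42.4), np.float64(44.7), np.float64(59.7), np.float64(59.7), np.float64(59.8), np.float64(60.1), np.float64(59.8), np.float64(59.3)]
16 [np.float64(41.5), np.float64(41.7), np.float64(60.5), np.float64(60.7), np.float64(60.3), np.float64(60.4), np.float64(60.2), np.float64(60.3)]
18 [np.float64(41.5), np.float64(60.2), np.float64(61.1), np.float64(61.4), np.float64(61.3), np.float64(61.4), np.float64(59.2), np.float64(43.2)]
20 [np.float64(41.5), np.float64(61.8), np.float64(61.9), np.float64(62.3), np.float64(62.0), np.float64(62.0), np.float64(42.2), np.float64(41.9)]
22 [np.float64(41.5), np.float64(61.6), np.float64(62.5), np.float64(62.8), np.float64(62.6), np.float64(62.3), np.float64(42.2), np.float64(41.7)]
24 [np.float64(41.6), np.float64(62.5), np.float64(63.3), np.float64(63.3), np.float6
[... 398 characters left out ...]
 np.float64(42.1), np.float64(55.5), np.float64(55.2), np.float64(42.0), np.float64(41.8), np.float64(41.6)]
32 [np.float64(41.5), np.float64(41.8), np.float64(42.0), np.float64(55.3), np.float64(55.0), np.float64(42.3), np.float64(41.7), np.float64(41.5)]
34 [np.float64(41.5), np.float64(41.5), np.float64(42.5), np.float64(55.4), np.float64(55.4), np.float64(42.1), np.float64(41.7), np.float64(41.7)]
36 [np.float64(41.3), np.float64(35.1), np.float64(42.1), np.float64(55.5), np.float64(55.4), np.float64(41.4), np.float64(41.0), np.float64(37.3)]
38 [np.float64(33.5), np.float64(33.7), np.float64(54.1), np.float64(55.1), np.float64(55.3), np.float64(34.0), np.float64(33.6), np.float64(33.6)]
```

View pics/c6.png

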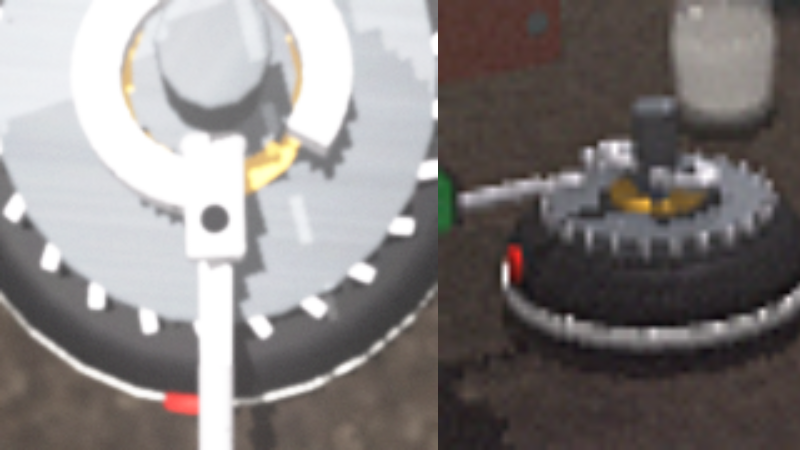

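The wrist crop shows the lug lifted with its eye at (214,218). Depth puts its top at 59–63 mm, above the collar, with the blade top at about 56, and the wrist force is back to pick weight alone. The lug is free, so I'll withdraw.

```bash
python3 -m pendant '[{"offset":[-0.2,0,0.03],"turn":0,"grip":0},{"offset":[-0.4,0,0.03],"turn":0,"grip":0},{"offset":[-0.7,0,0.03],"turn":0,"grip":0},{"offset":[-1,0,0.03],"turn":0,"grip":0},{"offset":[-1.4,0,0],"turn":0,"grip":0},{"offset":[-1.8,0,0],"turn":0,"grip":0},{"offset":[-1.8,0,0],"turn":0,"grip":0}]'; python3 look.py
python3 - <<'E'
from h import *
w,_=cloud('l3')
e=np.array([-.959,.284]);n=np.array([.284,.959]);q=w[...,:2]-AX;a=q@e;b=q@n
print([(k,np.median(w[...,2][(a>=k)&(a<k+2)&(abs(b)<3)]).round(1)) for k in range(10,36,2)])
E
```

```text
time_s: 14.4
eef_pos: [467.4, 101.7, 52.3]
tcp_rot: [-0.0, 0.99, -0.143, 0.0]
ft_force: [0.2, -1.2, -2.6]
opening: 15.6
F [ 0.03 -0.51 -1.82] Fz [-2.2 -2.  -1.6 -1.5] pos [467.6  101.6   52.25] blade-wheel 13.76 lug-wheel 20.38 std 0.07 tip r 41.9
[(10, np.float64(58.3)), (12, np.float64(59.0)), (14, np.float64(59.7)), (16, np.float64(60.3)), (18, np.float64(61.2)), (20, np.float64(61.9)), (22, np.float64(62.6)), (24, np.float64(62.4)), (26, np.float64(42.8)), (28, np.float64(41.7)), (30, np.float64(41.5)), (32, np.float64(41.6)), (34, np.float64(41.7))]
```

```bash
python3 -m pendant '[{"offset":[-2,0,-2],"turn":0,"grip":0},{"offset":[-3,0,-6],"turn":0,"grip":0},{"offset":[-3,0,-6],"turn":0,"grip":0},{"offset":[-3,0,-6],"turn":0,"grip":0}]'
python3 - <<'E'
from h import *
T=T_tool();print((T[:3,:3].T@(np.array([540,-120,60])-T[:3,3])/10).round(2))
E
```

```text
time_s: 15.1
eef_pos: [438.8, 110.0, 111.4]
tcp_rot: [0.0, 0.99, -0.143, -0.0]
ft_force: [0.1, 0.6, -2.2]
opening: 15.5
[16.23 19.18  5.14]
```

```bash
python3 -m pendant '[{"offset":[1,5,0],"turn":0,"grip":0},{"offset":[4,10,0],"turn":-8,"grip":0},{"offset":[8,15,0],"turn":-16,"grip":0},{"offset":[12,19.2,0],"turn":-24,"grip":0},{"offset":[16.2,19.2,1],"turn":-32,"grip":0},{"offset":[16.2,19.2,5],"turn":-38,"grip":0},{"offset":[16.2,19.2,5],"turn":-38,"grip":0},{"offset":[16.2,19.2,5],"turn":-38,"grip":0}]'; python3 -m pendant '[{"offset":[0,0,2],"turn":0,"grip":0},{"offset":[0,0,4],"turn":0,"grip":0},{"offset":[0,0,4.8],"turn":0,"grip":0},{"offset":[0,0,5.2],"turn":0,"grip":0},{"offset":[0,0,5.4],"turn":0,"grip":0},{"offset":[0,0,5.4],"turn":0,"grip":0}]'
```

```text
time_s: 16.1
eef_pos: [539.3, -119.9, 62.1]
tcp_rot: [-0.0, 0.983, 0.186, -0.0]
ft_force: [0.3, 0.4, -1.9]
opening: 15.7
time_s: 16.85
eef_pos: [539.9, -120.1, 8.6]
tcp_rot: [0.0, 0.982, 0.187, 0.0]
ft_force: [-0.6, -0.1, -1.4]
opening: 15.3
```

```bash
python3 -m pendant '[{"offset":[0,0,0.2],"turn":0,"grip":0},{"offset":[0,0,0.35],"turn":0,"grip":0},{"offset":[0,0,0.45],"turn":0,"grip":0},{"offset":[0,0,0.48],"turn":0,"grip":0},{"offset":[0,0,0.48],"turn":0,"grip":0.35},{"offset":[0,0,0.48],"turn":0,"grip":0.45},{"offset":[0,0,0.48],"turn":0,"grip":0.45},{"offset":[0,0,0.48],"turn":0,"grip":0.45}]'; python3 -m pendant '[{"offset":[0,0,0],"turn":0,"grip":0.45},{"offset":[0,0,-3],"turn":0,"grip":0.45},{"offset":[0,0,-8],"turn":0,"grip":0.45},{"offset":[0,0,-14],"turn":0,"grip":0.45},{"offset":[0,0,-16],"turn":0,"grip":0.45},{"offset":[0,0,-16],"turn":0,"grip":0.45},{"offset":[0,0,-16],"turn":0,"grip":0.45}]'
python3 - <<'E'
from h import *
shot('wrist','w7'); shot('top','t7'); w,im=cloud('w7'); 
hsv=cv2.cvtColor(im,cv2.COLOR_RGB2HSV); g=(hsv[...,0]>50)&(hsv[...,0]<80)&(hsv[...,1]>130)&(hsv[...,2]>60)
P=w[g]; P=P[P[:,2]>16]; print(np.percentile(P[:,2],[5,50,95]),cv2.minAreaRect(P[:,:2].astype(np.float32)))
w,im=cloud('t7'); q=w[...,:2]-AX
for r in [(0,10),]:
    pass
e=np.array([-.959,.284]);n=np.array([.284,.959]);a=q@e;b=q@n
print([(k,np.nanmedian(w[...,2][(a>=k)&(a<k+4)&(abs(b)<4)]).round(1)) for k in range(8,36,4)])
cv2.imwrite('pics/t7c.png',cv2.resize(im[100:280,170:420],None,fx=3,fy=3,interpolation=cv2.INTER_CUBIC)[:,:,::-1])
E
```

```text
time_s: 17.85
eef_pos: [539.7, -120.0, 3.4]
tcp_rot: [0.0, 0.982, 0.187, 0.0]
ft_force: [0.4, 0.4, -0.5]
opening: 39.3
time_s: 18.73
eef_pos: [538.8, -119.7, 160.6]
tcp_rot: [-0.001, 0.982, 0.187, -0.002]
ft_force: [-0.8, 0.7, -0.8]
opening: 39.3
[17.23072011 19.15859011 20.5585272 ] ((520.47998046875, -127.44646453857422), (87.41976928710938, 15.257977485656738), 21.070241928100586)
[(8, np.float64(58.4)), (12, np.float64(59.2)), (16, np.float64(61.0)), (20, np.float64(63.6)), (24, np.float64(62.5)), (28, np.float64(42.5)), (32, np.float64(44.1))]
```

View pics/t7c.png

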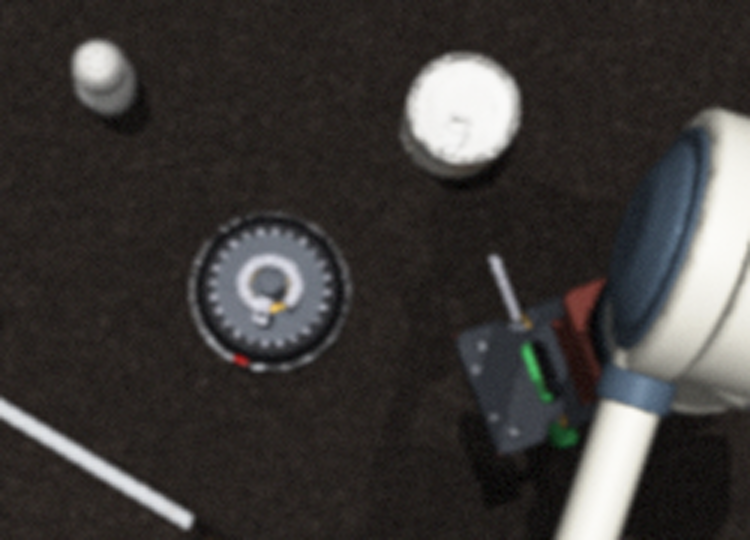

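The top crop shows the ring still round the spindle with its lug raised at (262,318). The pick is flat at (520,320) under the raised hand, and the salt and tin look undisturbed. Handing in.

```bash
python3 -c "
from bench import ctrl
print(ctrl.job_done())"
```

```text
the job is handed in; nothing more can be done
None
```

The ring is sprung out of the groove with its lug resting on top of the collar. The pick is flat on the worktop and released, and I handed the job in at about 19 s of the 61 s allowed; `job_done` gave no verdict.

**How it went:** I gripped the pick's handle and slid the blade about 7 mm under the lug, midway in the 3.2 mm gap. I then lifted about 11 mm with a slight outward draw. The lug sprang free with less lift than the 14–18 mm expected.

**Forces:** The readings I took showed at most about 2 N on the lug and nothing measurable against the grinder. The force was read only between moves, not continuously, so I did not see the peak when the lug sprang free.

**Last checks:**
- **Lug:** its top surface measured 59–63 mm above the worktop, which puts its tip at about 58 mm, against the required 54. That held after the pick was withdrawn.
- **Ring:** it is still round the spindle. I judged its centring by eye; the lug end sits about 2–3 mm further in than when seated.
- **Pick:** it is flat at about (520, −127) mm, roughly 205 mm from the grinder, with the hand 160 mm above.
- **Bystanders:** the salt and tin looked unmoved in the last picture. The mug was outside that crop; the arm did not go near it.

None of the checks failed or disagreed.

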